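# Take the pressure cap off the workshop spray tank

## Robot

A 7-joint arm with a two-finger parallel gripper is mounted at the origin on the work surface. World frame = base frame: x ahead of the robot, y to its left, z up, the work surface at z = 0. Lengths are in m, angles in rad, forces in N, time in s.
With the tool pointing down it reaches from about 0.4 to 0.875 m from the base axis. Payload 19.3 kg.
Tool frame: the origin (TCP) lies between the finger pads; the fingertips stand 17 mm ahead of it and the grasp point (between the pads) lies 2 mm behind it; z points along the fingers, x is the direction in which the jaws open and shut, and the axes are right-handed (so a half turn about z gives the same grasp; the last joint's range is limited). The gripper opens to 85 mm and grips with 20 to 120 N. Pads are 22 mm wide; open, the fingers measure 114 mm over their backs; the gripper's body (76 mm by 85 mm) begins 54 mm behind the grasp point. The pads swing forward as they close: fully open they stand 13 mm farther back than shut.
Start: joints at [1.265, 0.521, -0.036, 1.599, 0.021, 1.021, -0.113], TCP at [0.146, -0.608, 0.248] pointing down, gripper open.
Joint ranges: [-2.91, 2.91], [-0.3, 2.13], [-1.5, 1.42], [0.17, 2.43], [-1.26, 4.41], [0.16, 1.93], [-2.52, 2.52]. Speed limits (rad/s): [1.89, 1.89, 2.39, 2.39, 3.01, 3.01, 3.01].

## Interface

Orientations are given as [roll, pitch, yaw] about the fixed x, y, z axes, in that order (R = Rz(yaw) Ry(pitch) Rx(roll)).
In Python, from workcell import bot gives the robot as it stands. The module is installed in compiled form; this text tells all that it offers.
- The arm moves only by the tool arm_command, never from a script. Its argument "targets" is a list of rows, each a list of 6 numbers: the shift along the tool's x, y, z in mm, then the turn, a rotation vector about the tool's x, y, z in degrees. In form: [[x, y, z, wx, wy, wz], ...]. A call has 1 to 8 rows; each row shifts and turns the pose as measured when the row begins, along the tool's axes as they then stand; what a row does not reach is not made up. A row lasts 1/10 s, in which the tool goes at most 50 mm and 8.59 degrees, less where a joint would pass 70% of its speed; a pose out of reach is approached as far as the arm can. A call is refused whole if a number of a shift passes 50 or a number of a turn 8.59, either way. A call with a gripper value outside its range is refused whole. "grip" is the opening in per cent of the stroke, from 0 (shut) to 100 (fully open), set as the call begins (left out, the last holds). The fingers move at their own pace and stop on an object; "grip_force" is the grip in N (left out, the last holds). Time passes only in rows, so rows that do not move let the fingers close. It gives the time, the measured TCP pose, the force and the opening at its end, in the units of the state.
- bot.observe(): the state, without advancing time (a new reading comes with each control period).
- bot.grab_frame(name): name is "side" or "top" or "wrist"; returns a dict with "color" (400x640x3 uint8, red, green, blue), "depth" (400x640 float32, m along the optical axis (not along the pixel's ray), 0 where there is no reading), "fov_y" (degrees; the focal length in pixels is half the picture's height over the tangent of half this angle, whatever the lens; pixels are square), "cx", "cy" (the principal point, pixels), "R" (3x3) and "t" (3): a world point X has camera coordinates R X + t; the wrist camera has in their place "hand_eye" (4x4, takes a point from camera to tool coordinates, whose origin is the TCP and whose axes are the tool frame's). Camera axes: x right, y down, z forward; pixel columns grow to the right and rows downward; lengths in m; the calibration is good to about 2 mm. A picture is of the moment at which its call begins: read the wrist's pose just before it.
- bot.job_done(): hands the job in, once; it reports no verdict.
The state is a dict: "clock": time; "qpos": joint angles; "qd": joint speeds; "joint_efforts": joint torques, N m; "position": TCP position; "tool_rot": TCP orientation; "force": force on the tool from outside, world axes, zero at the start; "moment": the same for the moment, N m; "grip_width": finger opening in m.
Only numpy, scipy, OpenCV 4.12 (cv2) and the standard library are available. Lean on these libraries where they do the work, as an engineer would, in place of code of your own. Each camera call takes 0.05 s, during which the arm holds its last target. There are 200 camera calls.

## Task

The red spray tank on the wheel-building bench has to be opened for refilling. Turn its pressure cap counter-clockwise, without pushing down on it, to the first stop and let it rest there a moment to vent; then press it down against its spring just far enough to clear the stop, turn it on past without forcing it and lift it off upright. Set it down gently, right way up, in the empty pocket of the blue tray, let go, and leave everything else where it is.

Things in the scene. Friction and masses are not known exactly. Their poses are not given: they have to be found in the camera images.
- cap: The pressure cap: a yellow wing bar with a red dot at one end, on a black disc 74 mm across and 8 mm thick; below it a brass stem 36 mm across with three lugs. Origin: centre of the stem's underside, z up, x along the bar to the red dot. Above the origin: disc 26.5 to 34.5 mm, bar 34.5 to 60.5 mm. About 0.14 kg. Set down, it stands on its stem; skirt and lugs do not touch.
- cap_bar (a point): Middle of the cap's wing bar: 60 mm long (x), 14 mm wide (y), 26 mm high (z), centre 47.5 mm above the cap's origin. Grip it across its 14 mm from above; finger tips may rest and push on the disc under it.
- cap_lugs (a point): On the cap's axis at its lugs, 5.5 mm above its origin. Once past the bayonet the cap rises straight out; the lugs are clear of the neck when it is 20 mm above its closed height.
- bayonet (a point): Underside of the neck's lip, 140 mm up, on the axis. A = cap yaw - tank yaw, growing counter-clockwise from above. Start: A -0.1 to 0.25 rad. Turns freely, slight friction, to the first stop at A about 0.65. Keep it pressed while A is 0.65 to 1.25; from about 1.25 it may rise; end wall at about 1.43, so lift at about 1.34. Over 35 N of total contact load of cap on tank (pressing, turning on a stop) does damage.
- cap_spring (a point): On the axis, 132 mm up: a spring under the cap pushes it up with 5 N, 0.6 N more per mm pressed. To pass the stop press the cap down 2 to 11 mm, different every time by wear and not to be seen; 1.5 mm further down it bottoms hard. A push of 14 to 18 N reaches the bottom gently at any wear. Past the stop the spring lifts the cap up to 5 mm.
- tank: Red round pressure tank, 150 mm across, fixed to the bench, with a brass neck 68 mm across and 144 mm high. Origin at the centre of its underside, z up along the axis of neck and cap. A gauge sticks out towards its -x (88 mm up, to 97 mm from the axis), an outlet towards its +y. With the cap on, unpressed, the cap's origin is 132 mm above the bench, the bar's top 192.5 mm.
- neck (a point): Centre of the mouth of the tank's neck, 144 mm above the bench, under the cap's disc; axes as the tank's.
- tray: Blue parts tray 140 mm (its x) by 240 mm (its y) and 22 mm high, fixed to the bench, walls and floor 5 mm; a wall across its middle parts it into two pockets of 130 by about 112 mm. Origin at the centre of its underside.
- tray_free (a point): Centre of the floor of the tray's empty pocket (the one on its -y side), 5 mm above the bench; axes as the tray's.
- spacer: Aluminium ring 34 mm across, 14 mm high, lying in the tray's other pocket; leave it.
- endcap: Dark steel hub end cap 28 mm across, 22 mm high, in the tray's other pocket; leave it.
- spoke_key: Red T-handled spoke key, 85 mm long, 16 mm high, lying on the bench; leave it.
- dial_gauge: Round dial gauge 58 mm across, 20 mm high, with a steel stem, lying on the bench; leave it.
- driver: Orange-handled screwdriver lying on the bench; leave it.
- oiler: Small white oil bottle 44 mm across and 100 mm high, standing on the bench; leave it.
- pliers: Red-handled pliers 155 mm long, 12 mm high, lying on the bench; leave it.

How it is judged:
On the way, in this order (a step that is already met when the one before it is completed fails the run):
1. the cap is turned to its first stop (A over 0.52 rad) and rests there 0.3 s, pushed down less than 2 mm (angle between the x axis of cap and the x axis of tank, either way round between 0.52 and 0.85 rad and z of cap in the frame of tank between 0.13 and 0.1345 m and horizontal distance between cap and tank below 0.006 m), for 0.3 s.
2. the cap is released and lifted straight out of the neck, at least 20 mm up, upright (z of cap in the frame of tank above 0.152 m and horizontal distance between cap and tank below 0.04 m and angle between cap's own z axis and vertical below 0.25 rad), for 0.05 s.
At the end, for the whole second after the job is handed in: The cap stands upright (within 0.1 rad) and at rest on the floor of the tray's empty pocket (stem within 4 mm of the floor, within 45 mm along the tray's x and 38 mm along its y of the pocket's centre), let go (x of cap in the frame of tray_free between -0.045 and 0.045 m and y of cap in the frame of tray_free between -0.038 and 0.038 m and z of cap in the frame of tray_free below 0.004 m and angle between cap's own z axis and vertical below 0.1 rad and linear speed of cap below 0.02 m/s); the robot touches nothing.
It fails at once if the load between cap and tank, from pressing or turning against a stop, exceeds 35 N (contact force between cap and tank above 35 N).
It fails at once if the cap is dropped: it falls freely faster than 0.6 m/s (about 18 mm) (contact force between the fingers and cap below 0.05 N and linear speed of cap above 0.6 m/s).
It fails at once if a bystander is moved by more than 20 mm (distance of any of spacer, endcap, spoke_key, dial_gauge, driver, oiler, pliers from where it was at the start of the episode above 0.02 m).
It also fails if it takes over 72 s, if anything falls off the work surface, if the arm or the gripper's body presses on something with over 40 N, if the wrist force passes 120 N, or if a joint passes its speed limit or range.

## Working session

There is one attempt and no reset: what is moved stays moved. The work goes in short steps, Python scripts to look and compute and a tool call to move; the robot and the scene stay as the last step left them, time stands still between calls to the robot, and variables do not carry over. Pictures are saved under pics/ and viewed, about 8 in all and at most 12, crops included, and the job is handed in when it is done.

Besides the shell and the picture viewer there is one more tool, called after "Call:" as a command line: name --pt "numbers of a row" for each row, then --argument value for the rest. arm_command: Moves the arm, as the interface text tells. Its arguments: {"type":"object","properties":{"targets":{"type":"array"},"grip":{"type":"number"},"grip_force":{"type":"number"}},"required":["targets"]}

```bash
mkdir -p pics
cat > h.py <<'E'
import numpy as np, cv2
from scipy.spatial.transform import Rotation as Ro
from workcell import bot
def cam(n):
    s=bot.observe(); f=bot.grab_frame(n)
    F=f["color"].shape[0]/2/np.tan(np.radians(f["fov_y"])/2)
    if n=="wrist":
        T=np.eye(4);T[:3,:3]=Ro.from_euler("xyz",s["tool_rot"]).as_matrix() if np.size(s["tool_rot"])==3 else np.array(s["tool_rot"]);T[:3,3]=s["position"]
        C=T@np.array(f["hand_eye"])
    else:
        C=np.eye(4);C[:3,:3]=np.array(f["R"]).T;C[:3,3]=-C[:3,:3]@np.array(f["t"])
    f["F"]=F;f["C"]=C;return f
def cloud(f):
    d=f["depth"];v,u=np.mgrid[:d.shape[0],:d.shape[1]]
    P=np.stack([(u-f["cx"])/f["F"]*d,(v-f["cy"])/f["F"]*d,d],-1)
    return P@f["C"][:3,:3].T+f["C"][:3,3]
def ray(f,u,v):
    r=f["C"][:3,:3]@np.array([(u-f["cx"])/f["F"],(v-f["cy"])/f["F"],1]);return f["C"][:3,3],r
def onz(f,u,v,z):
    o,r=ray(f,u,v);return o+r*(z-o[2])/r[2]
def save(f,n): cv2.imwrite("pics/"+n,cv2.cvtColor(f["color"],cv2.COLOR_RGB2BGR))
E
python3 - <<'E'
from h import *
print(bot.observe())
for n in ["top","side","wrist"]:
    f=cam(n);save(f,n+"0.png");print(n,f["F"],f["cx"],f["cy"],f["C"].round(3).tolist(),(f["depth"]>0).mean())
a=[cv2.imread(f"pics/{n}0.png") for n in("top","side")]
E
```

```text
{'clock': 0.0, 'qpos': array([ 1.26480011,  0.52205466, -0.03631191,  1.59994888,  0.02120485,
        1.02109478, -0.11283209]), 'qd': array([-4.03885765e-04,  1.12675660e-04,  3.07647218e-05, -8.80352149e-04,
        3.04372156e-04, -9.13937646e-04,  7.41484070e-04]), 'joint_efforts': array([-5.01282066e-04, -9.27102900e+01,  1.97907574e+00, -3.69926798e+01,
        1.77577062e-02,  8.18684144e-03,  2.19014890e-05]), 'position': array([ 0.14590061, -0.60743263,  0.24772173]), 'tool_rot': array([ 3.14150254e+00,  1.11697112e-03, -1.33505419e+00]), 'force': array([-0.11088991, -0.18850296,  0.58542658]), 'moment': array([-0.01850709, -0.01124362,  0.00145624]), 'grip_width': 0.08513573936894986}
top 383.52995839783694 322.72324943907995 203.07714092551808 [[-0.012, -0.971, 0.237, 0.36], [-1.0, 0.011, -0.007, 0.046], [0.004, -0.237, -0.971, 0.933], [0.0, 0.0, 0.0, 1.0]] 0.99605859375
side 374.49045964638043 325.35009867003873 197.2547721437912 [[0.997, -0.049, 0.061, 0.515], [-0.078, -0.532, 0.843, -0.675], [-0.009, -0.845, -0.534, 0.592], [0.0, 0.0, 0.0, 1.0]] 0.99623828125
wrist 290.05797438198977 324.05621151293013 198.4532920514457 [[0.233, -0.924, -0.303, 0.225], [-0.972, -0.222, -0.071, -0.588], [-0.002, 0.311, -0.95, 0.372], [0.0, 0.0, 0.0, 1.0]] 0.99601953125
```

View pics/top0.png

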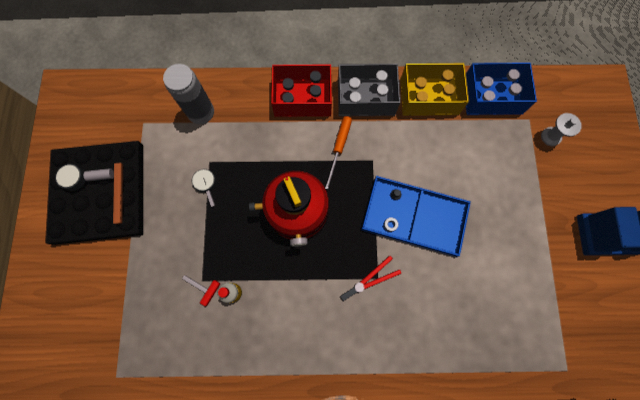

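View pics/side0.png

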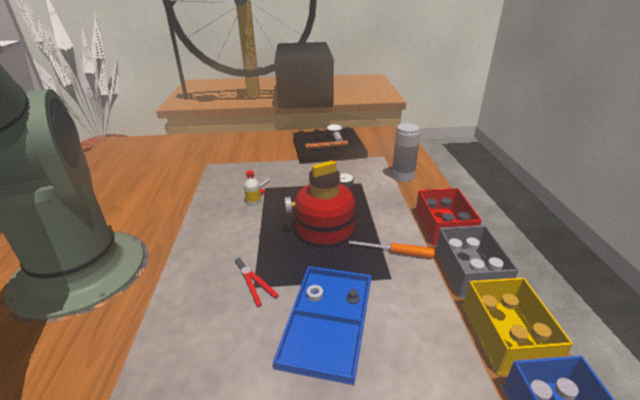

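The top view shows the tank at about (295,203), with the wing bar at (291,190). The gauge points image-down at (299,241) and the outlet left at (254,207). The tray is at (416,216), with its empty pocket on the right at (440,222). Next I measure these.

Run:
```python
from h import *
for n in ["top","side"]:
    f=cam(n);P=cloud(f);hsv=cv2.cvtColor(f["color"],cv2.COLOR_RGB2HSV);H,S,V=[hsv[...,i].astype(int) for i in range(3)]
    near=(abs(P[...,0]-0.4)<.25)&(abs(P[...,1]-.1)<.15)
    y=(abs(H-26)<6)&(S>150)&(P[...,2]>.165)&near
    p=P[y];print(n,"bar",y.sum(),p.mean(0).round(4),np.percentile(p[:,2],[2,50,95]).round(4))
    t=y&(P[...,2]>np.percentile(p[:,2],95)-.006)
    q=np.argwhere(t)[:,::-1].astype(np.float32);r=cv2.minAreaRect(np.array([onz(f,*k,.1925)[:2]*1000 for k in q],np.float32));print(" top rect",r)
    # blue tray rim
    b=(abs(H-108)<10)&(S>150)&(P[...,2]<.04)&(P[...,1]<0)&(P[...,1]>-.4)&(P[...,0]<.6)
    l,lab,st,ce=cv2.connectedComponentsWithStats(b.astype(np.uint8));i=1+st[1:,4].argmax();m=lab==i
    print(" tray z",np.percentile(P[m][:,2],[5,50,99]).round(4))
    c,_=cv2.findContours(m.astype(np.uint8),0,1);h=cv2.convexHull(max(c,key=len))[:,0]
    if n=="top":
        r=cv2.minAreaRect(np.array([onz(f,*k,.022)[:2]*1000 for k in h],np.float32));print(" tray",r)
    rd=((H<6)|(H>174))&(S>150)&near&(P[...,2]>.05);p=P[rd];print(" red",rd.sum(),p.mean(0).round(4),p.min(0).round(3),p.max(0).round(3))
    # tank protrusions: points 0.07..0.1 high non-red near
    if n=="top":
        c0=np.array([.384,.102]);
    save(f,n+"1.png")
    im=cv2.imread(f"pics/{n}1.png")
    u,v=(295,205) if n=="top" else (323,200)
    cr=cv2.resize(im[v-50:v+50,u-60:u+60],None,fx=5,fy=5,interpolation=cv2.INTER_CUBIC);cv2.imwrite(f"pics/{n}1c.png",cr)
```

```text
top bar 232 [0.5563 0.0999 0.2213] [0.1663 0.1917 0.1955]
 top rect ((626.0372314453125, -10.876068115234375), (111.93537139892578, 646.5994262695312), 40.41759490966797)
 tray z [0.002  0.005  0.0233]
 tray ((548.4320068359375, -185.177001953125), (241.3189239501953, 141.17315673828125), 73.93819427490234)
 red 2471 [0.5486 0.1008 0.1133] [0.36  0.031 0.05 ] [0.642 0.25  0.933]
side bar 240 [0.5676 0.0953 0.1844] [0.1707 0.186  0.1931]
 top rect ((568.652099609375, 94.96472930908203), (58.68767547607422, 22.188331604003906), 23.52349853515625)
 tray z [0.0037 0.0056 0.0233]
 red 1707 [0.5661 0.06   0.0994] [0.366 0.025 0.05 ] [0.641 0.249 0.138]
```

View pics/top1c.png

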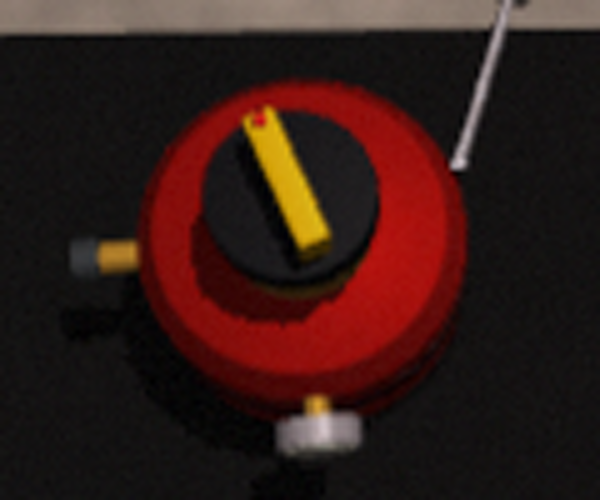

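The crop shows the red dot on the bar's +x end (crop 260,118), the gauge at (318,430) and the outlet at (90,257). I'll refine, masking out pixels with no depth.

Run:
```python
from h import *
for n in ["top","side"]:
    f=cam(n);P=cloud(f);ok=f["depth"]>.1;hsv=cv2.cvtColor(f["color"],cv2.COLOR_RGB2HSV);H,S,V=[hsv[...,i].astype(int) for i in range(3)]
    near=ok&(abs(P[...,0]-.565)<.13)&(abs(P[...,1]-.1)<.12)
    y=(abs(H-26)<7)&(S>150)&(P[...,2]>.16)&(P[...,2]<.205)&near
    p=P[y];t=y&(P[...,2]>.188);v,u=np.nonzero(t)
    q=np.array([onz(f,a,b,.1925)[:2]*1000 for a,b in zip(u,v)],np.float32)
    vx,vy,_,_=cv2.fitLine(q,cv2.DIST_HUBER,0,.01,.01).ravel()
    print(n,len(p),len(q),"ztop",np.median(P[t][:,2]).round(4),"rect",cv2.minAreaRect(q),"mean",q.mean(0),"yaw",np.arctan2(vy*np.sign(vx),abs(vx)))
    # neck/disc : black disc pixel circle at z .1665
    d=near&(V<70)&(P[...,2]>.155)&(P[...,2]<.175);e,w=P[d].min(0),P[d].max(0);print(" disc",d.sum(),((e+w)/2).round(4),(w-e).round(4),np.median(P[d][:,2]))
    hg=near&(P[...,2]>.05)&(P[...,2]<.12);c=np.array([.567,.1])
    r=np.hypot(*(P[...,:2]-c).transpose(2,0,1));m=hg&(r>.079)
    k,lab,st,ce=cv2.connectedComponentsWithStats(m.astype(np.uint8))
    for i in range(1,k):
        if st[i,4]>8:
            pp=P[lab==i];print("  prot",st[i,4],ce[i].round(1),pp.mean(0).round(4),"ray .088",onz(f,*ce[i],.088).round(4))
    rd=near&((H<6)|(H>174))&(S>150)&(P[...,2]>.03)&(P[...,2]<.11)
    x=P[rd][:,:2];A=np.c_[2*x,np.ones(len(x))];rr=np.hypot(*(x-c).T);x=x[rr>.068];A=np.c_[2*x,np.ones(len(x))];s=np.linalg.lstsq(A,(x**2).sum(1),rcond=None)[0];print("  tankfit",s[:2],np.sqrt(s[2]+s[0]**2+s[1]**2),len(x))
```

```text
top 229 185 ztop 0.1917 rect ((566.3218994140625, 103.33352661132812), (59.16851806640625, 13.765283584594727), 23.777252197265625) mean [564.8992  102.74768] yaw 0.41687515
 disc 740 [0.5675 0.1036 0.1651] [0.0735 0.0726 0.0199] 0.16596192551482192
  prot 98 [254.5 206.8] [0.5582 0.1945 0.0908] ray .088 [0.5589 0.195  0.088 ]
  prot 132 [298. 242.] [0.4763 0.0956 0.0995] ray .088 [0.4779 0.0963 0.088 ]
  tankfit [0.5663368  0.10161314] 0.07159964945254031 606
side 261 99 ztop 0.1921 rect ((567.5599975585938, 94.98605346679688), (60.67329025268555, 21.277490615844727), 23.523422241210938) mean [567.47394   95.777084] yaw 0.45162883
 disc 16 [0.5674 0.0838 0.1613] [0.065  0.0373 0.0123] 0.15901892867814638
  prot 92 [288.2 204.6] [0.48   0.083  0.0958] ray .088 [0.4794 0.095  0.088 ]
  tankfit [0.56870868 0.09837851] 0.07112359229378472 1047
```

Call:
arm_command --pt "-26 -41 -6 0 0 0" --pt "-26 -41 -6 0 0 0" --pt "-26 -41 -6 0 0 0" --pt "-26 -41 -6 0 0 0" --pt "-26 -41 -6 0 0 0" --pt "-26 -41 -6 0 0 0" --pt "-26 -41 -6 0 0 0" --pt "-26 -41 -6 0 0 0" --grip 100

```text
clock: 1.15
position: [0.4183, -0.3258, 0.296]
tool_rot: [3.139, -0.001, -1.347]
force: [1.3, -1.1, -0.4]
grip_width: 0.0855
```

```bash
cat > plan.py <<'E'
import sys;from h import *
# goal x y z yaw -> shift in tool axes mm, turn rotvec deg
g=list(map(float,sys.argv[1:5]));s=bot.observe()
R=Ro.from_euler("xyz",s["tool_rot"]);G=Ro.from_euler("xyz",[np.pi,0,g[3]])
print("t",round(s["clock"],2),"pos",s["position"].round(4),"rpy",s["tool_rot"].round(4),"F",s["force"].round(1),"q",s["qpos"].round(2))
print("shift",(R.inv().apply(np.array(g[:3])-s["position"])*1000).round(1),"turn",np.degrees((R.inv()*G).as_rotvec()).round(2))
E
python3 plan.py .567 .102 .29 -1.156
```

```text
t 1.15 pos [ 0.4183 -0.3258  0.296 ] rpy [ 3.1394e+00 -9.0000e-04 -1.3465e+00] F [ 1.3 -1.1 -0.4] q [ 0.67  0.32 -0.16  1.79  0.06  1.04 -0.86]
shift [-384.  -240.1    5.2] turn [  0.13  -0.04 -10.91]
```

Call:
arm_command --pt "-41 -26 0 0 0 0" --pt "-41 -26 0 0 0 0" --pt "-41 -26 0 0 0 0" --pt "-41 -26 0 0 0 0" --pt "-41 -26 0 0 0 0" --pt "-41 -26 0 0 0 0" --pt "-41 -26 0 0 0 0" --pt "-41 -26 0 0 0 0"

```text
clock: 1.95
position: [0.552, 0.0512, 0.2974]
tool_rot: [-3.139, -0.004, -1.347]
force: [0.9, -0.9, -0.1]
grip_width: 0.0855
```

```bash
python3 plan.py .567 .102 .29 -1.156
```

```text
t 1.95 pos [0.552  0.0512 0.2974] rpy [-3.139  -0.0039 -1.3473] F [ 0.9 -0.9 -0.1] q [ 0.05  0.37 -0.33  1.72  0.14  1.07 -1.68]
shift [-46.3 -25.9   7.3] turn [ -0.12  -0.24 -10.96]
```

Call:
arm_command --pt "-23 -13 0 0 0 0" --pt "-23 -13 0 0 0 0" --pt "0 0 0 0 0 -5.5" --pt "0 0 0 0 0 -5.5" --pt "0 0 0 0 0 0"

```text
clock: 2.45
position: [0.5678, 0.1135, 0.2967]
tool_rot: [-3.139, -0.001, -1.139]
force: [-0.6, 0.8, 0.1]
grip_width: 0.0852
```

```bash
cat > w.py <<'E'
import sys;from h import *
f=cam("wrist");P=cloud(f);ok=f["depth"]>.05;hsv=cv2.cvtColor(f["color"],cv2.COLOR_RGB2HSV);H,S,V=[hsv[...,i].astype(int) for i in range(3)]
near=ok&(abs(P[...,0]-.565)<.13)&(abs(P[...,1]-.1)<.12)
y=(abs(H-26)<7)&(S>150)&(P[...,2]>.16)&(P[...,2]<.21)&near
zt=np.percentile(P[y][:,2],80);t=y&(P[...,2]>zt-.004);v,u=np.nonzero(t)
q=np.array([onz(f,a,b,.1925)[:2]*1000 for a,b in zip(u,v)],np.float32)
vx,vy,_,_=cv2.fitLine(q,cv2.DIST_HUBER,0,.01,.01).ravel()
print("bar n",len(q),"z",zt.round(4),cv2.minAreaRect(q),"yaw",np.arctan2(vy*np.sign(vx),abs(vx)))
d=near&(V<70)&(P[...,2]>.155)&(P[...,2]<.175)
if d.sum()>50: e,w=P[d].min(0),P[d].max(0);print("disc",d.sum(),((e+w)/2).round(4),(w-e).round(4))
c=np.array([.567,.102]);r=np.hypot(*(P[...,:2]-c).transpose(2,0,1));m=near&(P[...,2]>.05)&(P[...,2]<.115)&(r>.079)
k,lab,st,ce=cv2.connectedComponentsWithStats(m.astype(np.uint8))
for i in range(1,k):
    if st[i,4]>8: print("prot",st[i,4],ce[i].round(1),P[lab==i].mean(0).round(4),onz(f,*ce[i],.088).round(4))
save(f,sys.argv[1])
E
python3 w.py w1.png;python3 plan.py .567 .102 .29 -1.156
```

```text
bar n 1047 z 0.1912 ((571.0614013671875, 103.92120361328125), (58.70126724243164, 13.594707489013672), 23.578414916992188) yaw 0.4060174
disc 1544 [0.5707 0.1081 0.1611] [0.0717 0.0639 0.0117]
prot 348 [257.5 151. ] [0.5635 0.195  0.0899] [0.563  0.1954 0.088 ]
prot 506 [307.9 244.1] [0.4829 0.0965 0.0957] [0.479  0.0953 0.088 ]
t 2.5 pos [0.5678 0.1132 0.2967] rpy [-3.1389e+00 -1.3000e-03 -1.1425e+00] F [-0.8 -0.   0.3] q [-0.02  0.42 -0.39  1.66  0.18  1.1  -1.6 ]
shift [9.8 5.4 6.7] turn [-0.16 -0.07  0.77]
```

View pics/w1.png

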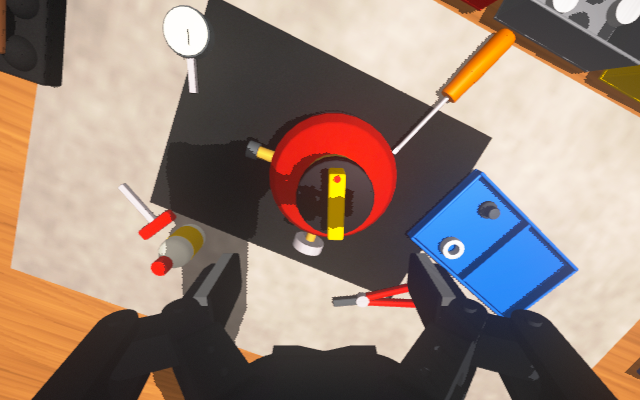

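Call:
arm_command --pt "5 2 17 0 0 0.9" --pt "5 2 17 0 0 0" --pt "0 0 16 0 0 0" --pt "0 0 0 0 0 0" --pt "0 0 0 0 0 0" --grip 60

```text
clock: 3.0
position: [0.5689, 0.1002, 0.2465]
tool_rot: [-3.137, -0.002, -1.176]
force: [-1.4, 0.2, -0.1]
grip_width: 0.0514
```

```bash
python3 w.py w2.png;python3 plan.py .568 .1025 .187 -1.160
```

```text
bar n 1607 z 0.1912 ((571.444580078125, 103.77751922607422), (59.25701904296875, 13.597075462341309), 23.850967407226562) yaw 0.3959613
disc 3013 [0.5701 0.1044 0.1611] [0.0726 0.0711 0.0121]
prot 491 [231.8 157.6] [0.5637 0.1951 0.0898] [0.5631 0.1956 0.088 ]
prot 664 [295.7 263. ] [0.483  0.0972 0.0962] [0.478  0.0961 0.088 ]
t 3.05 pos [0.5688 0.1002 0.2465] rpy [-3.1374e+00 -2.4000e-03 -1.1758e+00] F [-0.2 -0.2  0. ] q [-0.01  0.47 -0.37  1.72  0.2   0.99 -1.63]
shift [-2.6  0.2 59.5] turn [-0.24 -0.14 -0.91]
```

View pics/w2.png

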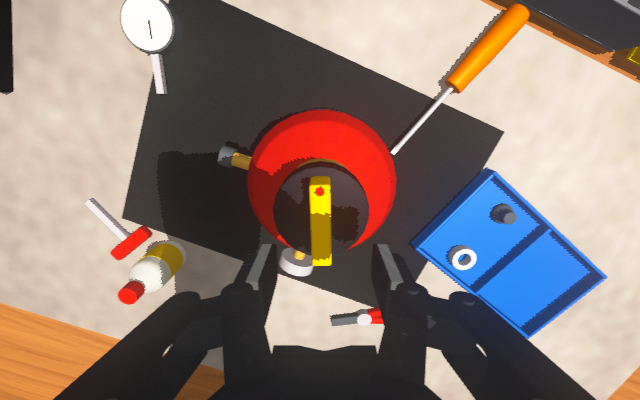

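Call:
arm_command --pt "-2.3 -1.2 10 0 0 -0.9" --pt "0 0 20 -0.2 0 0" --pt "0 0 20 0 0 0" --pt "0 0 8 0 0 0" --pt "0 0 0 0 0 0"

```text
clock: 3.55
position: [0.5707, 0.104, 0.1883]
tool_rot: [-3.136, -0.003, -1.159]
force: [-0.3, -0.8, -0.0]
grip_width: 0.0511
```

```bash
python3 plan.py .569 .1028 .187 -1.160
```

```text
t 3.55 pos [0.5707 0.104  0.1883] rpy [-3.1362 -0.0033 -1.1586] F [-0.3 -0.8 -0. ] q [-0.03  0.54 -0.35  1.77  0.24  0.87 -1.65]
shift [0.4 2.  1.3] turn [-0.31 -0.19  0.08]
```

Call:
arm_command --pt "0.4 1.5 0.5 -0.3 -0.2 0" --pt "0 0 0 0 0 0" --pt "0 0 0 0 0 0" --pt "0 0 0 0 0 0" --pt "0 0 0 0 0 0" --pt "0 0 0 0 0 0" --grip 0 --grip_force 35

```text
clock: 4.15
position: [0.57, 0.1033, 0.1895]
tool_rot: [-3.14, 0.0, -1.159]
force: [0.7, 0.4, -6.4]
grip_width: 0.0133
```

```bash
python3 plan.py .569 .1028 .187 -1.160; python3 -c "
from h import *;print(bot.observe()['moment'],bot.observe()['grip_width'])"
```

```text
t 4.15 pos [0.57   0.1033 0.1895] rpy [-3.1398e+00  3.0000e-04 -1.1585e+00] F [ 0.7  0.4 -6.4] q [-0.03  0.54 -0.36  1.77  0.23  0.88 -1.65]
shift [0.1 1.2 2.5] turn [-0.1   0.02  0.08]
[ 0.15984941 -0.30247416  0.02395268] 0.013305311212180558
```

Call:
arm_command --pt "0 0 1 0 0 0" --pt "0 0 0 0 0 -1" --pt "0 0 0 0 0 -1"

```text
clock: 4.45
position: [0.5704, 0.1035, 0.1895]
tool_rot: [-3.139, -0.0, -1.122]
force: [0.1, 0.6, -3.7]
grip_width: 0.0133
```

```bash
cat > s.py <<'E'
from h import *
s=bot.observe();print(round(s['clock'],2),s['position'].round(4),s['tool_rot'].round(3),"F",s['force'].round(1),"M",s['moment'].round(2),s['grip_width'].round(4),"tau",s['joint_efforts'].round(1))
E
python3 s.py
```

```text
Traceback (most recent call last):
  File "s.py", line 2, in <module>
    s=bot.observe();print(round(s['clock'],2),s['position'].round(4),s['tool_rot'].round(3),"F",s['force'].round(1),"M",s['moment'].round(2),s['grip_width'].round(4),"tau",s['joint_efforts'].round(1))
                                                                                                                                             ^^^^^^^^^^^^^^^^^^^^^
AttributeError: 'float' object has no attribute 'round'
```

```bash
sed -i "s/s\['grip_width'\].round(4)/round(s['grip_width'],4)/" s.py; python3 s.py
```

```text
4.45 [0.5704 0.1035 0.1895] [-3.139 -0.    -1.122] F [ 0.1  0.6 -3.7] M [ 0.15  0.02 -0.05] 0.0133 tau [ -0.4 -90.7  -4.9 -33.5   0.    0.   -0.6]
```

Call:
arm_command --pt "0 0 0.5 0 0 -3" --pt "0 0 0 0 0 -3" --pt "0 0 0 0 0 -3"

```text
clock: 4.75
position: [0.5707, 0.1036, 0.1895]
tool_rot: [-3.138, -0.001, -0.956]
force: [-0.5, 0.5, -3.4]
grip_width: 0.0133
```

```bash
python3 s.py
```

```text
4.75 [0.5707 0.1036 0.1895] [-3.138e+00 -1.000e-03 -9.560e-01] F [-0.5  0.5 -3.4] M [ 0.1   0.1  -0.02] 0.0133 tau [ -1.2 -90.8  -5.2 -33.5  -0.1  -0.1  -1.6]
```

Call:
arm_command --pt "0 0 0.3 0 0 -2" --pt "0 0 0 0 0 -1.5"

```text
clock: 4.95
position: [0.5706, 0.1036, 0.1894]
tool_rot: [-3.138, -0.002, -0.89]
force: [-2.0, -0.5, 0.7]
grip_width: 0.0128
```

```bash
python3 s.py
```

```text
4.95 [0.5706 0.1036 0.1894] [-3.138e+00 -2.000e-03 -8.900e-01] F [-2.  -0.5  0.7] M [-0.04  0.74 -0.09] 0.0128 tau [ -0.6 -88.8  -6.1 -33.9   0.3  -1.   -0.5]
```

Call:
arm_command --pt "0 0 0 0 0 -1.5" --pt "0 0 0 0 0 -1.5"

```text
clock: 5.15
position: [0.5701, 0.1035, 0.1894]
tool_rot: [-3.139, -0.001, -0.834]
force: [-2.4, 1.1, 2.2]
grip_width: 0.0126
```

```bash
python3 s.py
```

```text
5.15 [0.5701 0.1035 0.1894] [-3.139e+00 -1.000e-03 -8.340e-01] F [-2.4  1.1  2.2] M [ 0.29  0.69 -0.57] 0.0126 tau [ -0.  -88.   -5.6 -33.3   0.9  -0.7  -0.3]
```

Call:
arm_command --pt "0 0 0 0 0 2"

```text
clock: 5.25
position: [0.57, 0.1035, 0.1894]
tool_rot: [-3.139, -0.001, -0.868]
force: [-1.0, 0.5, 0.5]
grip_width: 0.0133
```

```bash
python3 s.py; python3 w.py w3.png
python3 - <<'E'
from h import *
f=cam("top");save(f,"t3.png");im=cv2.imread("pics/t3.png");w=cv2.imread("pics/w3.png")
cv2.imwrite("pics/c3.png",np.hstack([cv2.resize(im[160:260,235:355],(480,400)),w[100:300,220:380].repeat(2,0).repeat(2,1)]))
E
```

```text
5.25 [0.57   0.1035 0.1894] [-3.139e+00 -1.000e-03 -8.680e-01] F [-1.   0.5  0.5] M [0.05 0.25 0.02] 0.0133 tau [  1.3 -88.   -7.5 -32.7   0.6  -0.1   2.5]
bar n 2896 z 0.1911 ((571.8700561523438, 104.89329528808594), (58.89231491088867, 14.032145500183105), 40.22580337524414) yaw 0.7001038
disc 4283 [0.5713 0.1036 0.1609] [0.071  0.073  0.0117]
prot 803 [226.7 140.5] [0.5639 0.1952 0.0899] [0.5633 0.1956 0.088 ]
prot 529 [258.4 279.1] [0.4837 0.1056 0.0938] [0.4797 0.1042 0.088 ]
```

View pics/c3.png

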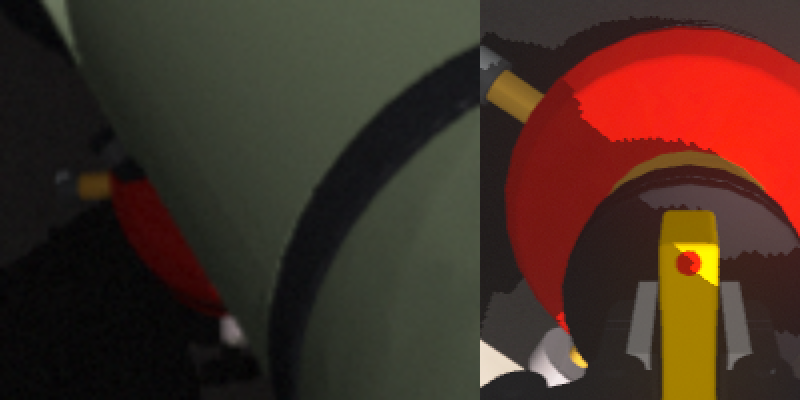

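Call:
arm_command --pt "0 0 0 0 0 -0.7" --pt "0 0 0 0 0 0" --pt "0 0 0 0 0 0" --pt "0 0 0 0 0 0" --pt "0 0 0 0 0 0" --pt "0 0 0 0 0 0" --pt "0 0 0 0 0 0"

```text
clock: 6.05
position: [0.57, 0.1036, 0.1894]
tool_rot: [-3.139, -0.001, -0.858]
force: [-2.9, 0.4, 2.2]
grip_width: 0.0129
```

```bash
python3 s.py
```

```text
6.05 [0.57   0.1036 0.1894] [-3.139e+00 -1.000e-03 -8.580e-01] F [-2.9  0.4  2.2] M [ 0.06  0.57 -0.05] 0.0129 tau [  0.2 -88.1  -6.3 -33.3   0.5  -0.7   0.1]
```

Call:
arm_command --pt "0 0 0 0 0 0.7" --pt "0 0 0 0 0 0" --pt "0 0 0 0 0 0" --pt "0 0 0 0 0 0" --pt "0 0 1 0 0 0" --pt "0 0 1 0 0 0" --grip 0 --grip_force 60

```text
clock: 6.65
position: [0.5702, 0.1036, 0.1877]
tool_rot: [-3.139, -0.002, -0.872]
force: [-3.2, 0.5, 5.7]
grip_width: 0.0127
```

```bash
python3 s.py
```

```text
6.65 [0.5702 0.1036 0.1877] [-3.139e+00 -2.000e-03 -8.720e-01] F [-3.2  0.5  5.7] M [-0.1   0.86 -0.04] 0.0127 tau [  0.2 -86.5  -6.  -32.8   0.5  -1.    0.1]
```

Call:
arm_command --pt "-0.4 0.5 1 0 0 0" --pt "0 0 1 0 0 0" --pt "0 0 1 0 0 0"

```text
clock: 6.95
position: [0.5702, 0.1037, 0.1851]
tool_rot: [-3.138, -0.002, -0.872]
force: [-4.3, 0.2, 6.9]
grip_width: 0.0124
```

```bash
python3 s.py
```

```text
6.95 [0.5702 0.1037 0.1851] [-3.138e+00 -2.000e-03 -8.720e-01] F [-4.3  0.2  6.9] M [-0.05  1.02 -0.08] 0.0124 tau [  0.2 -85.8  -5.9 -32.6   0.5  -1.3   0.1]
```

Call:
arm_command --pt "-0.4 0.5 1 0 0 0" --pt "0 0 1 0 0 0"

```text
clock: 7.15
position: [0.5701, 0.1037, 0.1836]
tool_rot: [-3.136, -0.003, -0.872]
force: [-4.1, -0.7, 6.9]
grip_width: 0.0122
```

```bash
python3 s.py
```

```text
7.15 [0.5701 0.1037 0.1836] [-3.136e+00 -3.000e-03 -8.720e-01] F [-4.1 -0.7  6.9] M [-0.06  1.14 -0.09] 0.0122 tau [  0.2 -85.3  -5.9 -32.1   0.5  -1.4   0.1]
```

Call:
arm_command --pt "-0.3 0.3 1 0 0 0" --pt "0 0 1 0 0 0"

```text
clock: 7.35
position: [0.5701, 0.1037, 0.1821]
tool_rot: [-3.135, -0.004, -0.872]
force: [-4.2, -0.7, 8.4]
grip_width: 0.0123
```

```bash
python3 s.py
```

```text
7.35 [0.5701 0.1037 0.1821] [-3.135 -0.004 -0.872] F [-4.2 -0.7  8.4] M [-0.1   1.09 -0.03] 0.0123 tau [  0.2 -84.9  -5.8 -31.9   0.6  -1.4   0.1]
```

Call:
arm_command --pt "-0.3 0.3 1 -0.3 -0.2 0" --pt "0 0 1 0 0 0"

```text
clock: 7.55
position: [0.5704, 0.1037, 0.1808]
tool_rot: [-3.139, -0.002, -0.872]
force: [-5.1, -0.6, 9.7]
grip_width: 0.0128
```

```bash
python3 s.py
```

```text
7.55 [0.5704 0.1037 0.1808] [-3.139e+00 -2.000e-03 -8.720e-01] F [-5.1 -0.6  9.7] M [-0.08  1.11 -0.04] 0.0128 tau [  0.1 -84.7  -5.8 -32.    0.5  -1.2   0.1]
```

Call:
arm_command --pt "0 0 1 -0.2 -0.1 0" --pt "0 0 0.7 0 0 0"

```text
clock: 7.75
position: [0.5709, 0.1038, 0.1797]
tool_rot: [3.141, -0.001, -0.872]
force: [-2.2, -0.6, 8.8]
grip_width: 0.0125
```

```bash
python3 s.py
```

```text
7.75 [0.5709 0.1038 0.1797] [ 3.141e+00 -1.000e-03 -8.720e-01] F [-2.2 -0.6  8.8] M [-0.05  0.57  0.02] 0.0125 tau [ -0.1 -85.1  -6.1 -31.1   0.2  -0.6   0. ]
```

Call:
arm_command --pt "0 0 1 0 0 0" --pt "0 0 0.7 0 0 0"

```text
clock: 7.95
position: [0.5716, 0.1039, 0.1788]
tool_rot: [-3.14, -0.002, -0.872]
force: [-5.1, -1.1, 11.1]
grip_width: 0.0128
```

```bash
python3 s.py
```

```text
7.95 [0.5716 0.1039 0.1788] [-3.14e+00 -2.00e-03 -8.72e-01] F [-5.1 -1.1 11.1] M [-0.16  1.34 -0.02] 0.0128 tau [  0.2 -84.3  -5.7 -31.9   0.6  -1.8   0. ]
```

Call:
arm_command --pt "0 0 1 0 0 0" --pt "0 0 0.5 0 0 0"

```text
clock: 8.15
position: [0.5716, 0.104, 0.178]
tool_rot: [-3.14, -0.002, -0.872]
force: [-6.6, -1.0, 11.2]
grip_width: 0.0123
```

```bash
python3 s.py
```

```text
8.15 [0.5716 0.104  0.178 ] [-3.14e+00 -2.00e-03 -8.72e-01] F [-6.6 -1.  11.2] M [-0.17  1.36  0.02] 0.0123 tau [  0.1 -84.1  -5.7 -31.8   0.6  -1.8   0. ]
```

Call:
arm_command --pt "-0.8 1.0 0.5 0 0 0" --pt "0 0 0.7 0 0 0"

```text
clock: 8.35
position: [0.5715, 0.104, 0.1779]
tool_rot: [-3.138, -0.004, -0.872]
force: [-6.3, -0.7, 10.7]
grip_width: 0.0127
```

```bash
python3 s.py; sed -i 's/>.16)&(P\[...,2\]<.21)/>.15)\&(P[...,2]<.21)/' w.py; python3 w.py w4.png
```

```text
8.35 [0.5715 0.104  0.1779] [-3.138 -0.004 -0.872] F [-6.3 -0.7 10.7] M [-0.1   1.59  0.  ] 0.0127 tau [  0.2 -84.1  -5.6 -31.8   0.7  -2.   -0. ]
bar n 2841 z 0.1796 ((579.0738525390625, 110.33003234863281), (53.694793701171875, 12.698071479797363), 40.23239517211914) yaw 0.6975199
disc 211 [0.5789 0.1075 0.165 ] [0.0463 0.044  0.0198]
prot 893 [220.4 144.7] [0.564  0.1952 0.0897] [0.5634 0.1956 0.088 ]
prot 268 [255.6 282.6] [0.4851 0.1072 0.0879] [0.4851 0.1072 0.088 ]
```

Call:
arm_command --pt "-0.5 0.5 0.6 0 0 -2" --pt "0 0 0.6 0 0 -2" --pt "0 0 0.6 0 0 -2"

```text
clock: 8.7
position: [0.5714, 0.1041, 0.1775]
tool_rot: [-3.137, -0.006, -0.764]
force: [-6.7, -1.7, 13.9]
grip_width: 0.0127
```

```bash
python3 s.py
```

```text
8.7 [0.5714 0.1041 0.1775] [-3.137 -0.006 -0.764] F [-6.7 -1.7 13.9] M [-0.27  1.84 -0.08] 0.0127 tau [ -1.  -82.6  -5.6 -31.7   0.6  -2.4  -1. ]
```

Call:
arm_command --pt "-1 1 0.5 -0.2 -0.2 -3" --pt "0 0 0.5 -0.1 -0.1 -3" --pt "-0.5 0.5 0.5 0 0 -3" --pt "0 0 0.5 0 0 -3"

```text
clock: 9.1
position: [0.5711, 0.1044, 0.1777]
tool_rot: [-3.139, -0.005, -0.547]
force: [-6.1, -2.5, 11.4]
grip_width: 0.0125
```

```bash
python3 s.py
```

```text
9.1 [0.5711 0.1044 0.1777] [-3.139 -0.005 -0.547] F [-6.1 -2.5 11.4] M [-0.31  1.64 -0.03] 0.0125 tau [ -1.4 -84.8  -6.8 -32.4   0.5  -2.4  -1.5]
```

Call:
arm_command --pt "-1 0.8 0.5 -0.1 -0.2 -3" --pt "0 0 0.5 0 -0.1 -3" --pt "0 0 0.5 0 0 -3" --pt "0 0 0.5 0 0 -3"

```text
clock: 9.5
position: [0.5709, 0.1044, 0.1775]
tool_rot: [-3.14, -0.002, -0.329]
force: [-5.6, -1.7, 11.2]
grip_width: 0.0128
```

```bash
python3 s.py
```

```text
9.5 [0.5709 0.1044 0.1775] [-3.14e+00 -2.00e-03 -3.29e-01] F [-5.6 -1.7 11.2] M [-0.17  1.56 -0.04] 0.0128 tau [ -1.  -84.9  -7.7 -32.    0.6  -2.   -1.5]
```

Call:
arm_command --pt "-0.5 0.3 0.4 0 -0.2 -2.5" --pt "0 0 0.4 0 -0.1 -2.5" --pt "0 0 0.4 0 0 -2.5"

```text
clock: 9.8
position: [0.5708, 0.1044, 0.1776]
tool_rot: [-3.14, 0.001, -0.192]
force: [-6.2, -1.0, 10.4]
grip_width: 0.0126
```

```bash
python3 s.py
```

```text
9.8 [0.5708 0.1044 0.1776] [-3.14e+00  1.00e-03 -1.92e-01] F [-6.2 -1.  10.4] M [-0.24  1.6  -0.02] 0.0126 tau [ -0.8 -85.   -8.8 -32.2   0.6  -2.   -1.2]
```

Call:
arm_command --pt "0 0 0 0 0 -1" --pt "0 0 -2 0 0 0" --pt "0 0 -3 0 0 0" --pt "0 0 -3 0 0 0"

```text
clock: 10.2
position: [0.5706, 0.1044, 0.1861]
tool_rot: [-3.14, 0.001, -0.171]
force: [-3.1, 0.9, 4.8]
grip_width: 0.0127
```

```bash
python3 s.py
```

```text
10.2 [0.5706 0.1044 0.1861] [-3.14e+00  1.00e-03 -1.71e-01] F [-3.1  0.9  4.8] M [-0.09  0.78  0.07] 0.0127 tau [  0.3 -86.8  -9.9 -32.5   0.6  -1.1  -0.1]
```

Call:
arm_command --pt "0 0 -2 0 0 0" --pt "0 0 -2 0 0 0" --pt "0 0 -2 0 0 0"

```text
clock: 10.5
position: [0.5703, 0.1044, 0.1921]
tool_rot: [-3.14, 0.002, -0.171]
force: [-3.7, 0.4, -0.3]
grip_width: 0.0123
```

```bash
python3 s.py
```

```text
10.5 [0.5703 0.1044 0.1921] [-3.14e+00  2.00e-03 -1.71e-01] F [-3.7  0.4 -0.3] M [-0.02  0.87  0.02] 0.0123 tau [  0.3 -88.5 -10.3 -34.    0.6  -1.1  -0.1]
```

Call:
arm_command --pt "0 0 -3 0 0 0" --pt "0 0 -3 0 0 0"

```text
clock: 10.7
position: [0.5701, 0.1043, 0.198]
tool_rot: [-3.14, 0.003, -0.171]
force: [-1.1, 0.8, -0.8]
grip_width: 0.0125
```

```bash
python3 s.py
```

```text
10.7 [0.5701 0.1043 0.198 ] [-3.14e+00  3.00e-03 -1.71e-01] F [-1.1  0.8 -0.8] M [-0.03  0.06  0.03] 0.0125 tau [ -0.  -88.6 -10.7 -33.3   0.3  -0.4  -0.1]
```

Call:
arm_command --pt "0 0 -5 0 0 0" --pt "0 0 -5 0 0 0" --pt "0 0 -5 0 0 0" --pt "0 0 -10 0 0 0" --pt "0 0 -10 0 0 0"

```text
clock: 11.2
position: [0.5708, 0.104, 0.2355]
tool_rot: [-3.14, 0.002, -0.171]
force: [0.1, 0.1, -1.6]
grip_width: 0.013
```

```bash
python3 s.py
python3 - <<'E'
from h import *
f=cam("side");save(f,"s5.png");w=cam("wrist");save(w,"w5.png")
a=cv2.imread("pics/s5.png")[100:300,220:420];b=cv2.imread("pics/w5.png")
cv2.imwrite("pics/c5.png",np.hstack([cv2.resize(a,(300,300)),cv2.resize(b,(480,300))]))
E
```

```text
11.2 [0.5708 0.104  0.2355] [-3.14e+00  2.00e-03 -1.71e-01] F [ 0.1  0.1 -1.6] M [ 0.01 -0.03 -0.01] 0.013 tau [ -0.6 -84.4 -10.2 -33.9   0.3  -0.7  -0.3]
```

View pics/c5.png

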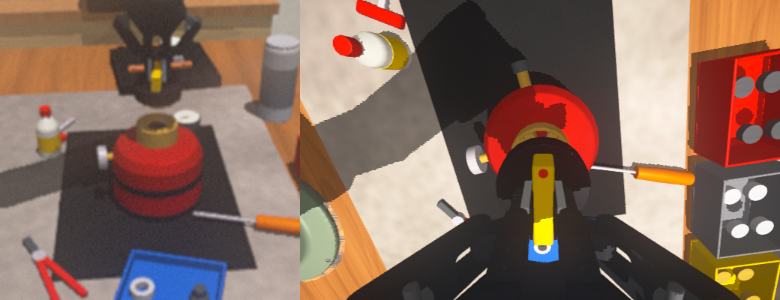

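The cap is held upright above the neck. Moving it to the tray.

Call:
arm_command --pt "1 20 -10 0 0 0" --pt "2.6 40 0 0 0 0" --pt "2.6 44 0 0 0 0" --pt "2.6 44 0 0 0 0" --pt "2.6 44 0 0 0 0" --pt "2.6 44 0 0 0 0" --pt "2.6 44 0 0 0 0" --pt "2.6 40 0 0 0 0"

```text
clock: 12.1
position: [0.5355, -0.2196, 0.246]
tool_rot: [-3.137, -0.002, -0.161]
force: [0.7, 0.5, -1.1]
grip_width: 0.0128
```

```bash
python3 plan.py .532 -.2416 .10 -.171
```

```text
t 12.1 pos [ 0.5355 -0.2196  0.246 ] rpy [-3.1366e+00 -2.4000e-03 -1.6110e-01] F [ 0.7  0.5 -1.1] q [ 0.71  0.5  -0.59  1.71  0.31  1.03 -0.15]
shift [ -0.3  23.  145.9] turn [-0.29 -0.13  0.57]
```

Call:
arm_command --pt "0 15 0 -0.3 -0.1 0" --pt "0 7 20 0 0 0" --pt "0 0 35 0 0 0" --pt "0 0 35 0 0 0" --pt "0 0 35 0 0 0" --pt "0 0 22 0 0 0" --pt "0 0 0 0 0 0"

```text
clock: 12.8
position: [0.5306, -0.2488, 0.0941]
tool_rot: [3.139, -0.002, -0.17]
force: [-0.5, 0.1, -0.8]
grip_width: 0.0127
```

```bash
python3 plan.py .532 -.2416 .0630 -.161
python3 - <<'E'
from h import *
f=cam("side");save(f,"s6.png");t=cam("top");save(t,"t6.png")
a=cv2.imread("pics/s6.png")[220:400,220:420];b=cv2.imread("pics/t6.png")[160:270,340:490]
cv2.imwrite("pics/c6.png",np.hstack([cv2.resize(a,(400,360)),cv2.resize(b,(400,360))]))
E
```

```text
t 12.8 pos [ 0.5306 -0.2488  0.0941] rpy [ 3.1391e+00 -2.3000e-03 -1.7000e-01] F [-0.5  0.1 -0.8] q [ 0.67  0.7  -0.49  1.8   0.46  0.75 -0.23]
shift [ 0.1 -7.4 31.1] turn [ 0.14 -0.13 -0.52]
```

View pics/c6.png

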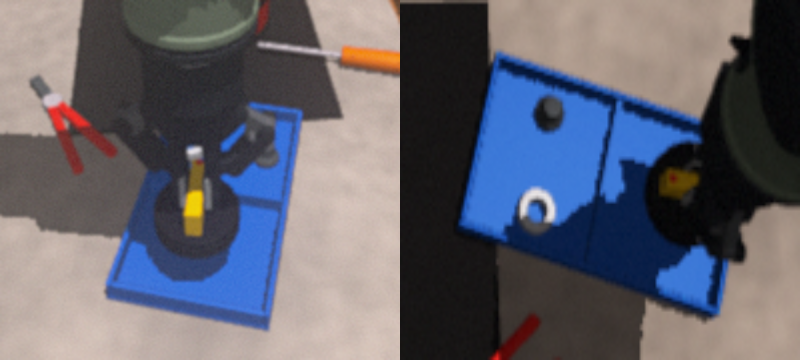

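Call:
arm_command --pt "0 -7 9 0 0 0" --pt "0 0 9 0 0 0" --pt "0 0 6 0 0 0" --pt "0 0 3 0 0 0" --pt "0 0 0 0 0 0"

```text
clock: 13.4
position: [0.5357, -0.2422, 0.0719]
tool_rot: [3.137, -0.012, -0.17]
force: [0.1, 0.8, -1.5]
grip_width: 0.0129
```

```bash
python3 plan.py .532 -.2416 .0625 -.161
```

```text
t 13.4 pos [ 0.5357 -0.2422  0.0719] rpy [ 3.1368 -0.0116 -0.17  ] F [ 0.1  0.8 -1.5] q [ 0.64  0.73 -0.47  1.82  0.49  0.7  -0.27]
shift [-3.8 -0.1  9.3] turn [ 0.28 -0.66 -0.52]
```

Call:
arm_command --pt "0 0 2 0.3 -0.6 0" --pt "0 0 2 0 0 0" --pt "0 0 2 0 0 0" --pt "0 0 1 0 0 0" --pt "0 0 0 0 0 0"

```text
clock: 13.9
position: [0.5359, -0.2428, 0.0647]
tool_rot: [-3.141, -0.001, -0.171]
force: [-0.6, 0.2, -2.2]
grip_width: 0.0124
```

```bash
python3 plan.py .532 -.2416 .0625 -.161
```

```text
t 13.9 pos [ 0.5359 -0.2428  0.0647] rpy [-3.1409e+00 -8.0000e-04 -1.7060e-01] F [-0.6  0.2 -2.2] q [ 0.65  0.75 -0.46  1.81  0.49  0.7  -0.26]
shift [-4.  -0.5  2.2] turn [-0.04 -0.05 -0.55]
```

Call:
arm_command --pt "0 0 1 0 0 0" --pt "0 0 1 0 0 0"

```text
clock: 14.1
position: [0.536, -0.2428, 0.0628]
tool_rot: [-3.141, -0.001, -0.171]
force: [0.5, 0.2, -1.6]
grip_width: 0.0126
```

```bash
python3 s.py
```

```text
14.1 [ 0.536  -0.2428  0.0628] [-3.141e+00 -1.000e-03 -1.710e-01] F [ 0.5  0.2 -1.6] M [-0.03 -0.03 -0.03] 0.0126 tau [  0.1 -99.4  -9.7 -24.9  -0.    0.1   0. ]
```

Call:
arm_command --pt "0 0 0.7 0 0 0" --pt "0 0 0.7 0 0 0"

```text
clock: 14.3
position: [0.5362, -0.2429, 0.0625]
tool_rot: [3.141, -0.002, -0.171]
force: [-8.3, 2.6, 20.5]
grip_width: 0.0127
```

```bash
python3 s.py
```

```text
14.3 [ 0.5362 -0.2429  0.0625] [ 3.141e+00 -2.000e-03 -1.710e-01] F [-8.3  2.6 20.5] M [0.58 1.76 0.  ] 0.0127 tau [ -0.4 -88.8  -8.1 -24.6   0.7  -2.3   0. ]
```

Contact. I'll ease off half a millimetre, then open partway.

Call:
arm_command --pt "0 0 -0.4 0 0 0" --pt "0 0 0 0 0 0"

```text
clock: 14.5
position: [0.5363, -0.2428, 0.0632]
tool_rot: [3.141, -0.002, -0.171]
force: [0.3, -0.4, -1.1]
grip_width: 0.0128
```

Call:
arm_command --pt "0 0 0 0 0 0" --pt "0 0 0 0 0 0" --pt "0 0 0 0 0 0" --pt "0 0 0 0 0 0" --grip 45

```text
clock: 14.9
position: [0.5364, -0.2429, 0.0631]
tool_rot: [3.141, -0.002, -0.171]
force: [-0.8, -0.1, -0.3]
grip_width: 0.0385
```

```bash
python3 s.py
```

```text
14.9 [ 0.5364 -0.2429  0.0631] [ 3.141e+00 -2.000e-03 -1.710e-01] F [-0.8 -0.1 -0.3] M [ 0.01 -0.    0.03] 0.0385 tau [ -0.  -98.6  -9.5 -24.6   0.   -0.   -0. ]
```

Released. Retreating straight up, then checking.

Call:
arm_command --pt "0 0 -10 0 0 0" --pt "0 0 -20 0 0 0" --pt "0 0 -40 0 0 0" --pt "0 0 -40 0 0 0" --pt "0 0 -40 0 0 0" --pt "0 0 0 0 0 0" --pt "0 0 0 0 0 0"

```text
clock: 15.6
position: [0.5357, -0.2419, 0.2225]
tool_rot: [-3.141, -0.002, -0.169]
force: [-0.8, 0.1, -1.5]
grip_width: 0.0384
```

```bash
python3 s.py
python3 - <<'E'
from h import *
for n in["side","wrist"]:
    f=cam(n);save(f,n+"7.png");P=cloud(f);hsv=cv2.cvtColor(f["color"],cv2.COLOR_RGB2HSV);H,S,V=[hsv[...,i].astype(int) for i in range(3)]
    y=(f["depth"]>.05)&(abs(H-26)<7)&(S>150)&(np.hypot(P[...,0]-.535,P[...,1]+.243)<.06)&(P[...,2]<.12)
    z=P[y][:,2];t=P[y&(P[...,2]>np.percentile(z,80)-.005)]
    c,*_=np.linalg.lstsq(np.c_[t[:,:2]-t[:,:2].mean(0),np.ones(len(t))],t[:,2],rcond=None)
    g=t.mean(0)[:2]-[.532,-.2416];print(n,len(t),t.mean(0).round(4),"tilt",c[:2].round(3),"in tray x,y",g@[.961,-.277],g@[.277,.961])
a=cv2.imread("pics/side7.png")[60:400,180:500];b=cv2.imread("pics/wrist7.png")
cv2.imwrite("pics/c7.png",np.hstack([cv2.resize(a,(376,400)),b[:,110:530]]))
E
```

```text
15.6 [ 0.5357 -0.2419  0.2225] [-3.141e+00 -2.000e-03 -1.690e-01] F [-0.8  0.1 -1.5] M [-0.    0.02  0.03] 0.0384 tau [ -0.2 -91.  -10.5 -35.9  -0.1   0.1   0.1]
side 227 [ 0.536  -0.2507  0.0655] tilt [-0.023  0.016] in tray x,y 0.006396103184725301 -0.007653608870387161
wrist 711 [ 0.5373 -0.243   0.0636] tilt [ 0.028 -0.011] in tray x,y 0.005502451782180712 0.00015889983985405086
```

View pics/c7.png

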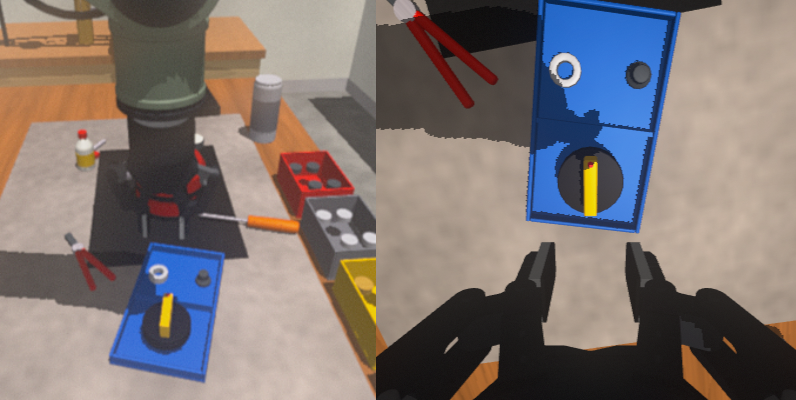

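The cap stands upright in the empty pocket (wrist part of the picture, around 590,180). The spacer, end cap, pliers, driver and oiler look undisturbed, and the gripper is clear.

```bash
python3 -c "
from workcell import bot
print(bot.job_done())"
```

```text
the job is handed in; nothing more can be done
None
```

The cap is off the tank and standing upright in the tray's empty pocket. The job was handed in at about 15.6 s on the robot's clock, and no verdict was reported.

**What I did**
- **First stop:** I turned the cap until the torque rose, backed off slightly, and let it rest there for about 1 s, unpressed.
- **Clearing the stop:** I pressed it down about 11.5 mm, with 10 to 14 N of push at the readings I took. I then turned it to A ≈ 1.33 and lifted it straight out.
- **Placing:** I set it down in the pocket, eased off, let go and moved straight up.

**Last checks**
- **Position:** the bar top measured 64–66 mm high (65.5 mm expected). The cap is within about 6 mm along the tray's x and 8 mm along its y of the pocket's centre, and fitted tilt is under 0.03.
- **Surroundings:** the gripper was clear, and the bystanders in view looked unmoved by eye. The spoke key and dial gauge were mostly out of sight.

**Disagreements**
- **Starting angle:** I measured A at about 0.34 rad at the start, against the stated maximum of 0.25. The first stop was felt at about 0.63–0.65 by the same measure, so my tank yaw may be a little off.
- **Camera offsets:** the side camera placed things up to 8 mm lower in y than the other two views.
- **Forces:** there was a sideways load of 4–7 N while pressing. The moment at the stop reached 0.57 N m for an instant, and contact with the tray floor peaked at about 20 N.

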